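# Slip a box cover under the spring clip of a hold-down fixture

### The arm

A 6-joint arm with a two-finger parallel gripper is mounted at the origin on a cart in front of the work surface, level with it; the furniture and walls round the work are solid. World frame = base frame: x ahead of the robot, y to its left, z up, the work surface at z = 0. Lengths are in mm, angles in rad, forces in N, time in s.
With the tool pointing down it reaches from about 400 to 925 mm from the base axis. Payload 12.5 kg.
Tool frame: the origin (TCP) lies on the centre line of the jaws, within the pads' length; the fingertips stand 17 mm ahead of it and the grasp point (between the pads) lies 2 mm behind it; z points along the fingers, y is the line along which they close (so a half turn about z gives the same grasp; the last joint's range is limited). The gripper opens to 95 mm and grips with 3 to 60 N. Pads are 20 mm wide; open, the fingers measure 119 mm over their backs; the gripper's body (75 mm by 180 mm) begins 59 mm behind the grasp point.
Start: joints at [1.043, 0.491, 1.559, -0, 1.092, -0.106], TCP at [255.864, 570.248, 196.161] pointing down, gripper open.
Joint ranges: [-3.1, 3.1], [-0.84, 2.19], [0.05, 2.79], [-1.13, 4.28], [0.06, 2.93], [-2.69, 2.69]. Speed limits (rad/s): [2.22, 2.22, 2.79, 3.14, 3.14, 3.14].

### API

Orientations are given as [roll, pitch, yaw] about the fixed x, y, z axes, in that order (R = Rz(yaw) Ry(pitch) Rx(roll)).
In Python, from cell import env gives the robot as it stands.
- The arm moves only by the tool drive_tool, never from a script. Its argument "deltas" is text: rows parted by semicolons, each of 4 numbers parted by spaces: the shift along the world's x, y, z normalised to -1 to 1, where 1 is 100 mm, then the turn about the world's z normalised to -1 to 1, where 1 is 180 degrees. A call has 1 to 10 rows; each row shifts and turns the commanded pose from where the row before left it; what a row does not reach is not made up. A row lasts 1/12 s, in which the tool goes at most 41.7 mm and 7.16 degrees, less where a joint would pass 70% of its speed; a pose out of reach is approached as far as the arm can. A call with a number of a shift or a turn outside -1 to 1 is refused whole. A call with a gripper value outside its range is refused whole. "gripper" is the closure, from 0 (fully open) to 1 (shut), set as the call begins (left out, the last holds). The fingers move at their own pace and stop on an object; the grip force is fixed at half the most. Time passes only in rows, so rows that do not move let the fingers close. It gives the time, the measured TCP pose, the force, the opening and the grip force at its end, in the units of the state.
- env.state(): the state, without advancing time (a new reading comes with each control period).
- env.read_camera(name): name is "scene" or "top"; returns (picture, depth): 400x640x3 uint8, red, green, blue; 400x640 float32, mm along the optical axis (not along the pixel's ray), 0 where there is no reading.
- env.camera_params(name): a dict with "mtx" (3x3 intrinsics, pixels), "camera_from_world" (4x4, takes a point from world to camera coordinates). Camera axes: x right, y down, z forward; pixel columns grow to the right and rows downward; lengths in mm; the calibration is good to about 2 mm. A picture is of the moment at which its call begins. camera_params takes no time and is no camera call.
- env.job_done(): hands the job in; it is judged then, once.
The state is a dict: "t": time; "joints": joint angles; "qvel": joint speeds; "tau": joint torques, N m; "eef_pos": TCP position; "tcp_rot": TCP orientation; "ft_force": force on the tool from outside, world axes, zero at the start; "moment": the same for the moment, N m; "opening": opening from 0.0 (shut) to 1.0 (fully open); "grip_force": force on a finger pad.
Only numpy, scipy, OpenCV 4.12 (cv2) and the standard library are available. Lean on these libraries where they do the work, as an engineer would, in place of code of your own. Each camera call takes 0.05 s, during which the arm holds its last target. There are 200 camera calls.

### The job

Secure the steel box cover that lies in the channel of the hold-down fixture: with one fingertip press the clip's long bar down and keep it down, while the other fingertip pushes the cover from behind, beneath the raised clip foot, until it is fully home against the end stop; then let the bar go so that the clip clamps the cover. Do not pick up or lift the cover, only push it along the channel, and leave the other things on the bench where they are.

Things in the scene. Friction and masses are not known exactly. Their poses are not given: they have to be found in the camera images.
- fixture: Dark steel hold-down fixture fixed to the bench, 255x130 mm. Origin: on the bench under the middle line of its channel; +x: way the cover is pushed; +y: from channel to press bar; z up. Flat bed 18 mm above the bench, x=-140 to +115 mm; side guides 6 mm above the bed, inner faces at y=+34.5 and -34.5 mm; channel open at its -x end. Hinge shaft of the clip along x at y=+43 mm, 24 mm above the bench.
- clip (a joint): Spring clip angle, rad: 0 = shut (bar up, foot 3 mm above the bed, blocking the cover); 0.4 = bar pressed down to its hard stop (foot about 15 mm above the bed, the 10 mm cover passes; it just passes from 0.25). Springs back when let go; with the cover under the foot it rests at about 0.22. Pressing the bar's middle line takes about 4 N at first, 7 N at the stop.
- press_bar (a point): Middle of the top of the press bar, an aluminium strip at fixture x=-140 to +20, y=+50 to +84 mm; point at x=-60, y=+67. Shut, it slopes up away from the channel, point 32 mm above the bench. At its stop it is level, top 22 mm above the bench (4 mm above the bed): a second fingertip at the same height clears the bed and meets the cover's edge. A fingertip can slide along it while holding it down.
- clip_foot (a point): Middle of the underside of the clip's foot (30 mm along fixture x, 6 mm across; at fixture x=+60 to +90, y=+5 to +11 mm), which clamps the cover. The arm that carries it tops out 34 mm above the bench when shut, about 50 mm when open.
- stop (a point): Middle of the near face of the end stop, at fixture x=+100 mm; the stop is a block 60 mm wide whose top is 12 mm above the bed.
- cover: Steel box cover, flat plate 104 mm (its x, along the channel) by 66 mm (its y) by 10 mm, about 80 g, lying on the bed in the channel between the guides with 1.5 mm play each side, before the clip's foot. Origin: centre of its underside. Fully home its origin is at fixture x=+48 mm, y about 0, 18 mm above the bench.
- coupling: Bystander, to be left alone: grey pipe coupling, 44 mm wide and 41 mm tall, standing on the bench past the end stop of the fixture. Origin: centre of its underside.
- tape: Bystander, to be left alone: roll of thread seal tape, 49 mm wide and 14 mm tall, lying beside the stop end of the fixture. Origin: centre of its underside.
- reducer: Bystander, to be left alone: bell reducer, 54 mm wide and 38 mm tall, standing on the bench before the open end of the fixture. Origin: centre of its underside.
- spare_cover: Bystander, to be left alone: a second steel box cover like the one in the fixture (104x66x10 mm), lying on the bare bench to the left; not part of the job. Origin: centre of its underside.
Things that resemble listed ones, but are neither listed nor needed, are in the scene too. What is shaped like the cover but purple or red is not meant.

How it is judged (in metres and radians):
On the way, in this order (a step that is already met when the one before it is completed fails the run):
1. the clip is pressed open by a finger while the cover is still before it (value of joint clip above 0.25 rad and contact force between the fingers and clip above 0.5 N and x of cover in the frame of fixture below 0.012 m), for 0.1 s.
2. the cover is pushed home beneath the clip while a finger still holds the clip open (value of joint clip above 0.25 rad and contact force between the fingers and clip above 0.5 N and x of cover in the frame of fixture above 0.043 m), for 0.05 s.
At the end, for the whole second after the job is handed in: The cover lies flat on the bed in the channel, within 4 mm of the end stop, at rest, and the released clip presses on it with more than 1.5 N (clip angle 0.17 to 0.27) (x of cover in the frame of fixture between 0.044 and 0.051 m and y of cover in the frame of fixture between -0.004 and 0.004 m and z of cover in the frame of fixture between 0.015 and 0.021 m and value of joint clip between 0.17 and 0.27 rad and contact force between clip and cover above 1.5 N and linear speed of cover below 0.01 m/s); the robot touches nothing.
It fails at once if the cover is lifted more than 8 mm off the bed or tipped (z of cover in the frame of fixture above 0.026 m or angle between cover's own z axis and vertical above 0.15 rad).
It fails at once if another thing on the bench is moved more than 20 mm (distance of any of coupling, tape, reducer, spare_cover from where it was at the start of the episode above 0.02 m).
It also fails if it takes over 35 s, if anything falls off the work surface, if the arm or the gripper's body presses on something with over 40 N, if the wrist force passes 120 N, or if a joint passes its speed limit or range.

## Working session

There is one attempt and no reset: what is moved stays moved. The work goes in short steps, Python scripts to look and compute and a tool call to move; the robot and the scene stay as the last step left them, time stands still between calls to the robot, and variables do not carry over. Pictures are saved under pics/ and viewed, at most 10 in all, crops included, and the job is handed in when it is done.

Besides the shell and the picture viewer there is one more tool, called after "Request:" by a JSON object that holds its "name" and its "arguments", one argument or row to a line. drive_tool: Moves the arm, as the interface text tells. Its arguments: {"type":"object","properties":{"deltas":{"type":"string"},"gripper":{"type":"number"}},"required":["deltas"]}

```bash
mkdir -p pics; python3 - <<'E'
from cell import env
import cv2,numpy as np
for n in("scene","top"):
    p,d=env.read_camera(n); cv2.imwrite(f"pics/{n}0.png",p[:,:,::-1]); np.savez(f"{n}0.npz",p=p,d=d)
    print(n,env.camera_params(n))
print(env.state())
E
```

```text
scene {'mtx': array([[405.69994576,   0.        , 325.48112657],
       [  0.        , 405.69994576, 199.98987389],
       [  0.        ,   0.        ,   1.        ]]), 'camera_from_world': array([[ 6.58650735e-01, -7.52229834e-01,  1.81517330e-02,
        -2.63268510e+02],
       [-3.30298707e-01, -3.10715600e-01, -8.91267962e-01,
         2.72630450e+02],
       [ 6.76078378e-01,  5.81038804e-01, -4.53113600e-01,
         9.21834468e+02],
       [ 0.00000000e+00,  0.00000000e+00,  0.00000000e+00,
         1.00000000e+00]])}
top {'mtx': array([[391.34255353,   0.        , 316.92913284],
       [  0.        , 391.34255353, 199.09988806],
       [  0.        ,   0.        ,   1.        ]]), 'camera_from_world': array([[ 2.08114999e-02, -9.99754782e-01, -7.56688266e-03,
         9.54288602e+01],
       [-9.91810380e-01, -1.96910098e-02, -1.26192054e-01,
         5.13346244e+02],
       [ 1.26012109e-01,  1.01311587e-02, -9.91976969e-01,
         1.23149242e+03],
       [ 0.00000000e+00,  0.00000000e+00,  0.00000000e+00,
         1.00000000e+00]])}
{'t': 0.1, 'joints': array([ 1.04340030e+00,  4.91479144e-01,  1.55940993e+00,  1.20740525e-05,
        1.09168402e+00, -1.05600116e-01]), 'qvel': array([-0.00167464, -0.00174888, -0.0017704 , -0.00134519, -0.00050451,
       -0.00093072]), 'tau': array([ 2.60929912e-03, -6.13632488e+01, -2.58605665e+01,  6.94078999e-02,
        4.70828125e-02, -7.25177392e-05]), 'eef_pos': array([255.73019445, 570.02469581, 195.62532288]), 'tcp_rot': array([-3.14061880e+00, -1.13992172e-04,  2.71979112e+00]), 'ft_force': array([0.00696929, 0.30607816, 0.34364397]), 'moment': array([-0.00986028,  0.01125829, -0.02818134]), 'grip_force': 0.0, 'opening': 1.0003561625270547}
```

View pics/top0.png

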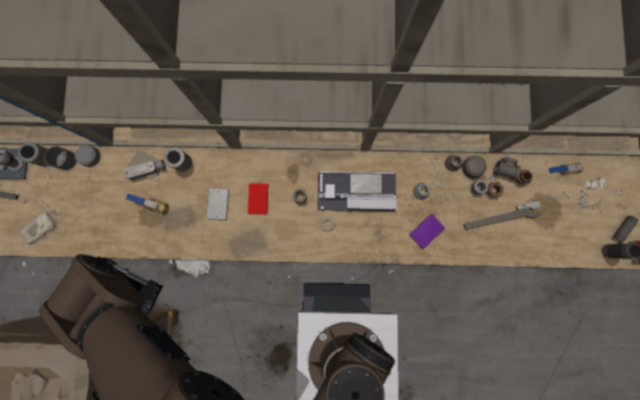

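View pics/scene0.png

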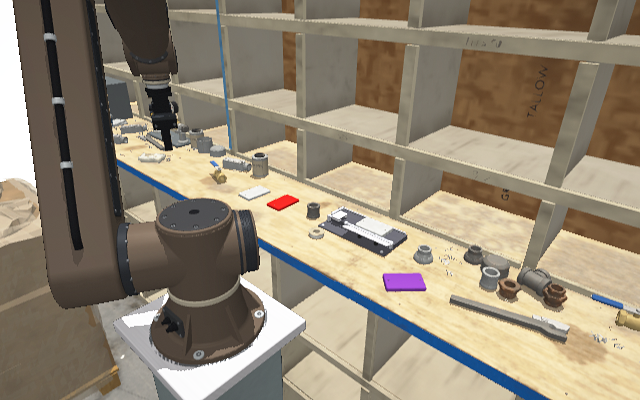

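The top view shows the fixture at about (357,191). The stop and clip foot are at its left end (world +y), the white bar at (370,202) on the robot side, and the grey cover at (366,183).
Candidates for the cover:
- grey in the channel (366,183): the one to push
- spare at (217,204)
- red at (258,199)
- purple at (427,231)

I choose the one in the channel and check it in a close crop.

```bash
cat > h.py <<'E'
import numpy as np,cv2
from cell import env
def w(n,u,v,z):
    "pixel + world height -> world point"
    c=env.camera_params(n);K=c["mtx"];T=c["camera_from_world"];R=T[:3,:3];t=T[:3,3]
    C=-R.T@t; r=R.T@np.linalg.solve(K,[u,v,1]); return C+r*(z-C[2])/r[2]
def cloud(n,d):
    c=env.camera_params(n);K=c["mtx"];T=c["camera_from_world"]
    v,u=np.mgrid[:400,:640]; P=np.stack([(u-K[0,2])/K[0,0]*d,(v-K[1,2])/K[1,1]*d,d],-1)
    return (P-T[:3,3])@T[:3,:3]
E
python3 - <<'E'
from h import *
f=np.load("top0.npz");p,d=f["p"],f["d"]
cv2.imwrite("pics/c1.png",cv2.resize(p[160:225,290:410,::-1],None,fx=6.6,fy=6.6,interpolation=cv2.INTER_CUBIC))
W=cloud("top",d)
for v in range(168,216,3): print(v,' '.join("%3.0f"%W[v,u,2] for u in range(314,402,4)))
for n,u,v,z in[("TL",318,172,18),("TR",396,172,18),("BL",318,211,18),("BR",397,210,18)]:print(n,w("top",u,v,z).round(1))
E
```

```text
168   8   1   1   3   2   1  -3  -3   0  -1  -2  -2   3   6   3   3  -1   2   1   5  -4   0
171   1  -5  -1   5   1   1   0  -1   3   4   5   2   1   2   1   1   2  -2   2   2   1  -1
174   3  20  18  17  20  21  19  19  17  20  26  26  27  32  28  28  27  17  17  20  15   5
177   1  31  20  21  18  19  20  20  18  26  25  30  31  28  27  30  29  15  20  21  23  -2
180  -0  17  22  18  16  12  18  19  20  28  32  32  29  33  29  30  32  13  18  20  18  -0
183   2  17  17  18  17  17  19  20  15  20  32  26  34  30  31  28  29  16  23  18  16  -1
186   1  15  21  33  35  18  21  15  22  25  32  28  31  28  31  29  26  22  20  20  18  -2
189  -4  30  19  33  33  22  14  22  15  24  27  33  30  28  29  31  28  18  18  20  19  -0
192  -1  14  16  31  36  17  21  18  18  30  29  27  29  26  23  30  30  19  20  15  20   2
195   1  18  18  33  33  18  30  29  29  23  26  24  28  24  25  29  23  24  25  26  15  -0
198   0   4   5   8  23   2   5  24   7  26  27  27  26  23  24  25  28  27  26  24  27   4
201  -4   6   6   8   8   6   7  11   6  30  28  32  30  29  28  31  28  28  31  29  28  -3
204   0   4   8   6   6   9  10   7  10  32  30  34  35  35  34  34  31  32  31  31  30   5
207  -6   6  13  11  10   9   2   2  11  34  40  38  38  41  41  39  35  35  35  35  36   1
210  -1   4   6   4   4   4   8  10   7   4   5   1   4   4   6   6   5  11   7  11   6  -2
213  -3   1   1  -1  -1   2   1  -1  -1   3   1   2  -3   2  -2  -1   3   1   1   2  -0   1
TL [603.3 104.3  18. ]
TR [ 608.3 -152.5   18. ]
BL [474.2 101.7  18. ]
BR [ 482.6 -155.1   18. ]
```

View pics/c1.png

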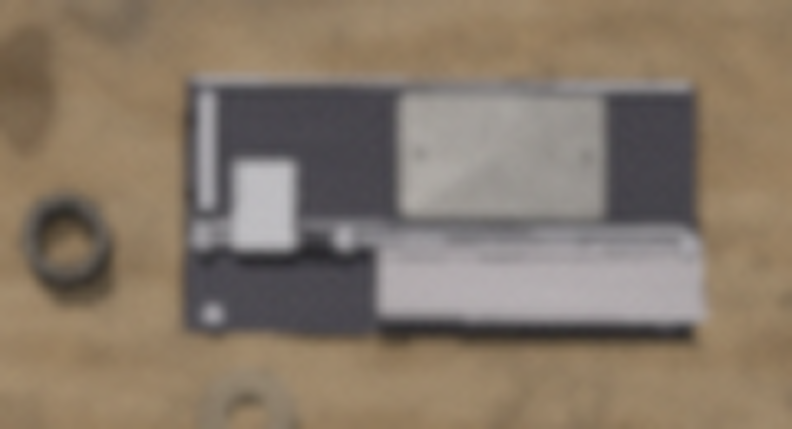

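The crop confirms the grey cover in the channel at (500,155). The stop is at (206,150), the clip foot arm at (265,200), and the bar at (540,285). Next I fit the fixture pose.

```bash
python3 - <<'E'
from h import *
from scipy.optimize import least_squares
c=lambda x,y:((x+.5)/6.6-.5+290,(y+.5)/6.6-.5+160)
# crop px, z, fixture x, fixture y (None unknown)
F=[((216,150),30,100,0),((693,155),18,-140,None),((190,155),18,115,None),((377,285),33,20,None),((540,322),37,None,83),((265,158),34,None,5),
((232,200),34,90,None),((298,200),34,60,None)]
cov=[(398,155),(604,155),(501,93),(501,217)]
def tof(P,q):
    a=q[2];dx,dy=P[0]-q[0],P[1]-q[1]; return np.array([np.cos(a)*dx+np.sin(a)*dy,-np.sin(a)*dx+np.cos(a)*dy])
edge=[w("top",*c(205,77),24),w("top",*c(685,86),24)]
yaw0=np.arctan2(edge[0][1]-edge[1][1],edge[0][0]-edge[1][0]);print("edge yaw",np.degrees(yaw0))
cb=[w("top",*c(404,216),28),w("top",*c(600,218.5),28)];print("cover",np.degrees(np.arctan2(*(cb[0]-cb[1])[1::-1])))
def res(q):
    r=[]
    for px,z,fx,fy in F:
        e=tof(w("top",*c(*px),z),q)
        if fx is not None:r.append(e[0]-fx)
        if fy is not None:r.append(e[1]-fy)
    r.append((q[2]-yaw0)*200)
    for k in(2,3):r.append(tof(w("top",*c(*cov[k]),28),q)[1]-(-33,33)[k-2])
    return r
s=least_squares(res,[545,-20,yaw0],loss="soft_l1");print(s.x,np.degrees(s.x[2]),s.fun.round(1))
for k in cov:print("cover edge",tof(w("top",*c(*k),28),s.x))
q=s.x;a=q[2]
for fx,fy in[(-122,33),(-14,33),(-4,33)]:print(fx,fy,q[0]+np.cos(a)*fx-np.sin(a)*fy,q[1]+np.sin(a)*fx+np.cos(a)*fy)
E
```

```text
edge yaw 90.01297350738271
cover 90.39085616680347
[567.469521   -10.31001767   1.57090298] 90.00611054731507 [-0.2  0.3  2.7 -2.3 -0.1  0.2 -0.5  1.5 -0.8 -0.   1.7 -2.3]
cover edge [9.96013753 0.74601269]
cover edge [-91.59571717  -1.22721653]
cover edge [-40.67576116 -31.34664789]
cover edge [-40.98988031  30.67463745]
-122 33 534.4825323832027 -132.3135364015961
-14 33 534.4710142728919 -24.313537015794545
-4 33 534.4699477811964 -14.313537072664772
```

Request:
{"name": "drive_tool", "arguments": {
  "deltas": "0.14 -0.34 0 -0.018;0.14 -0.34 0 -0.018;0.14 -0.34 0 -0.018;0.14 -0.34 0 -0.018;0.14 -0.34 0 -0.018;0.14 -0.34 0 -0.018;0.14 -0.34 0 -0.018;0.14 -0.34 0 -0.018;0.14 -0.34 0 -0.018;0.14 -0.34 0 -0.018",
  "gripper": 0.42
}}

```text
t: 0.93
eef_pos: [396.0, 228.5, 196.1]
tcp_rot: [-3.142, -0.0, 2.152]
ft_force: [0.5, 0.7, 0.0]
opening: 0.582
grip_force: 0.0
```

Request:
{"name": "drive_tool", "arguments": {
  "deltas": "0.14 -0.34 0 -0.018;0.14 -0.34 0 -0.018;0.14 -0.34 0 -0.018;0.14 -0.34 0 -0.018;0.14 -0.34 0 -0.018;0.14 -0.34 0 -0.018;0.14 -0.34 0 -0.018;0.14 -0.34 0 -0.018;0.14 -0.34 0 -0.018;0.14 -0.34 0 -0.018"
}}

```text
t: 1.77
eef_pos: [536.1, -111.6, 196.0]
tcp_rot: [-3.141, -0.0, 1.586]
ft_force: [1.1, 0.9, -0.2]
opening: 0.579
grip_force: 0.0
```

Request:
{"name": "drive_tool", "arguments": {
  "deltas": "-0.02 -0.14 -0.2 -0.005;0 0 -0.3 0;0 0 -0.3 0;0 0 -0.3 0;0 0 -0.1 0;0 0 0 0"
}}

```text
t: 2.27
eef_pos: [532.7, -123.4, 74.0]
tcp_rot: [-3.137, -0.002, 1.573]
ft_force: [-0.0, 0.1, 0.8]
opening: 0.58
grip_force: 0.0
```

```bash
python3 - <<'E'
from h import *
print(env.state()["eef_pos"])
p,_=env.read_camera("scene");a=p[195:270,300:430,::-1]
q,_=env.read_camera("top");b=q[160:225,290:410,::-1]
f=lambda i:cv2.resize(i,(520,300),interpolation=cv2.INTER_CUBIC)
cv2.imwrite("pics/c2.png",np.vstack([f(a),f(b)]))
E
```

```text
[ 532.74342303 -123.3740449    74.04069842]
```

View pics/c2.png

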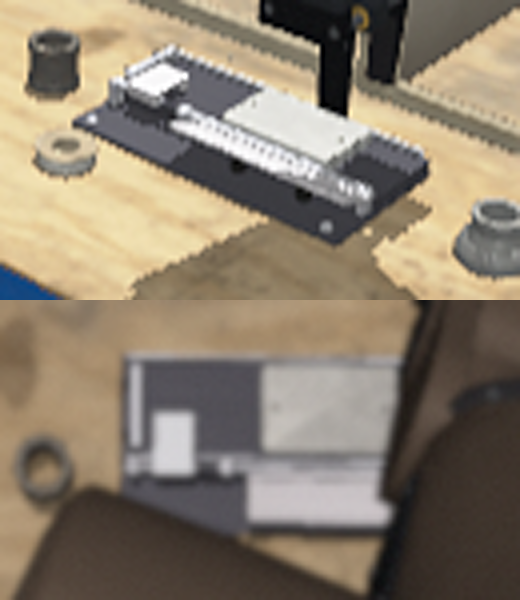

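```bash
python3 - <<'E'
from h import *
p,d=env.read_camera("scene");W=cloud("scene",d)
cv2.imwrite("pics/c3.png",cv2.resize(p[180:250,350:430,::-1],None,fx=7,fy=7,interpolation=cv2.INTER_NEAREST))
for u in(382,384,395,398):
    print(u,[(v,*W[v,u].round().astype(int).tolist()) for v in range(206,240,3)])
E
```

```text
382 [(206, 495, -120, 146), (209, 497, -120, 136), (212, 498, -120, 125), (215, 499, -121, 116), (218, 500, -121, 106), (221, 643, -34, 2), (224, 593, -66, 25), (227, 574, -78, 27), (230, 556, -90, 29), (233, 545, -98, 27), (236, 538, -104, 22), (239, 520, -115, 25)]
384 [(206, 452, -153, 174), (209, 501, -124, 136), (212, 498, -127, 128), (215, 498, -128, 119), (218, 504, -125, 106), (221, 501, -128, 98), (224, 592, -74, 28), (227, 579, -83, 27), (230, 562, -94, 28), (233, 550, -102, 26), (236, 548, -104, 17), (239, 521, -121, 27)]
395 [(206, 562, -123, 121), (209, 562, -124, 112), (212, 562, -125, 102), (215, 682, -58, 18), (218, 678, -61, 9), (221, 681, -61, -3), (224, 657, -76, 1), (227, 646, -83, -2), (230, 597, -112, 20), (233, 588, -118, 15), (236, 570, -129, 18), (239, 554, -139, 19)]
398 [(206, 564, -131, 123), (209, 564, -132, 114), (212, 565, -133, 104), (215, 688, -66, 18), (218, 680, -72, 12), (221, 684, -70, -1), (224, 665, -82, 0), (227, 651, -91, -2), (230, 603, -119, 20), (233, 591, -127, 18), (236, 576, -136, 18), (239, 564, -144, 16)]
```

View pics/c3.png

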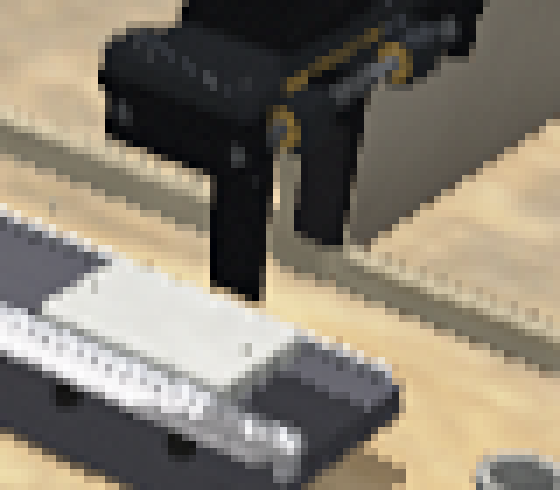

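```bash
python3 - <<'E'
from h import *
s=env.state();print(s["t"],s["eef_pos"],s["tcp_rot"],s["joints"],s["qvel"])
p,d=env.read_camera("scene");W=cloud("scene",d)
print([(v,*W[v,383].round().astype(int).tolist()) for v in range(190,236,2)])
p,d=env.read_camera("scene");print(env.state()["eef_pos"])
E
```

```text
2.4167 [ 534.62904268 -123.88096803   77.5591993 ] [3.13982464e+00 6.19006192e-04 1.57338134e+00] [-3.48081405e-01  5.36283226e-01  1.86785856e+00  3.87753514e-05
  7.35577811e-01 -3.50695689e-01] [-0.00082115 -0.01387757 -0.00027247  0.00031943 -0.00624652  0.00093501]
[(190, 455, -144, 216), (192, 446, -150, 216), (194, -360, -649, 665), (196, 447, -151, 204), (198, 447, -151, 198), (200, 454, -147, 189), (202, 452, -149, 184), (204, 453, -149, 178), (206, 498, -122, 145), (208, 497, -123, 140), (210, 495, -125, 135), (212, 499, -123, 126), (214, 501, -122, 119), (216, 500, -124, 113), (218, 501, -124, 107), (220, 505, -122, 98), (222, 643, -38, 0), (224, 591, -71, 27), (226, 579, -79, 28), (228, 571, -84, 27), (230, 565, -89, 25), (232, 550, -99, 28), (234, 546, -101, 24)]
[ 534.64147618 -123.88732537   77.77622323]
```

The depth puts the fingertip at z≈97, but the reported pose gives about 61. They disagree by roughly 40 mm, so I'll descend in small steps and check by camera and force.

Request:
{"name": "drive_tool", "arguments": {
  "deltas": "0 -0.02 -0.1 0;0 0 -0.1 0;0 0 0 0;0 0 0 0;0 0 0 0"
}}

```text
t: 2.93
eef_pos: [533.8, -125.8, 56.0]
tcp_rot: [-3.141, -0.0, 1.573]
ft_force: [0.8, -0.4, -0.2]
opening: 0.583
grip_force: 0.0
```

```bash
python3 - <<'E'
from h import *
p,d=env.read_camera("scene");W=cloud("scene",d);print(env.state()["eef_pos"])
for u in(383,385,396):print([(v,*W[v,u].round().astype(int).tolist()) for v in range(214,240,2)])
cv2.imwrite("pics/c4.png",cv2.resize(p[180:250,350:430,::-1],None,fx=7,fy=7,interpolation=cv2.INTER_NEAREST))
E
```

```text
[ 533.92734848 -125.78085387   56.1827823 ]
[(214, 496, -126, 122), (216, 496, -126, 116), (218, 498, -125, 108), (220, 497, -127, 103), (222, 496, -128, 97), (224, 498, -127, 90), (226, 504, -125, 80), (228, 573, -83, 26), (230, 556, -94, 31), (232, 551, -98, 27), (234, 545, -102, 25), (236, -360, -649, 665), (238, 522, -118, 28)]
[(214, 494, -133, 126), (216, 497, -132, 118), (218, 497, -133, 112), (220, 496, -134, 106), (222, 500, -132, 98), (224, 499, -133, 92), (226, 502, -132, 83), (228, 501, -133, 78), (230, 565, -96, 27), (232, 555, -102, 28), (234, 558, -101, 18), (236, 548, -108, 19), (238, 534, -117, 22)]
[(214, 564, -128, 96), (216, 565, -128, 89), (218, 560, -132, 85), (220, 564, -130, 76), (222, 676, -68, -3), (224, 665, -75, -3), (226, 648, -85, 1), (228, 602, -112, 25), (230, 603, -112, 17), (232, 591, -119, 18), (234, 583, -125, 17), (236, 571, -132, 18), (238, 564, -137, 17)]
```

View pics/c4.png

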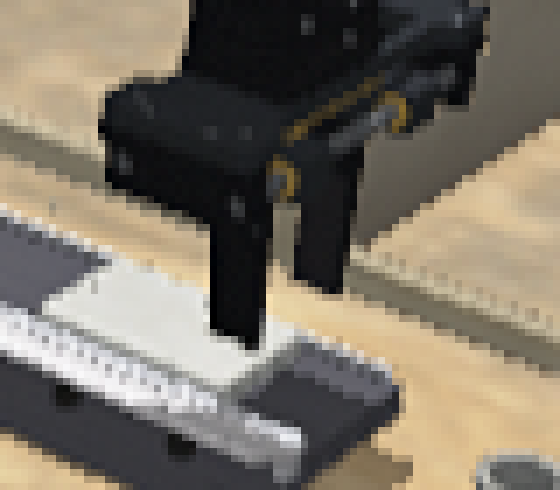

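The view agrees with depth: the near fingertip ends at crop (240,345), z≈75, against a reported 56. So the tip is about 19 mm above the reported z. I continue down and feel for the bar.

Request:
{"name": "drive_tool", "arguments": {
  "deltas": "0 0.01 -0.1 0;0 0 -0.1 0;0 0 -0.1 0;0 0 -0.03 0;0 0 0 0;0 0 0 0"
}}

```text
t: 3.48
eef_pos: [533.8, -124.7, 22.8]
tcp_rot: [-3.141, -0.0, 1.573]
ft_force: [-0.5, -0.3, -0.7]
opening: 0.58
grip_force: 0.0
```

```bash
python3 - <<'E'
from h import *
p,d=env.read_camera("scene");W=cloud("scene",d);s=env.state();print(s["eef_pos"],s["ft_force"])
for u in(383,385,396):print([(v,*W[v,u].round().astype(int).tolist()) for v in range(226,250,2)])
cv2.imwrite("pics/c5.png",cv2.resize(p[180:250,350:430,::-1],None,fx=7,fy=7,interpolation=cv2.INTER_NEAREST))
E
```

```text
[ 533.89953339 -124.76979218   23.09755333] [ 0.64275574 -0.03577576  0.13206879]
[(226, 498, -128, 83), (228, 497, -129, 78), (230, 499, -129, 70), (232, 499, -129, 64), (234, 503, -127, 54), (236, 504, -128, 48), (238, 502, -129, 42), (240, 518, -120, 24), (242, 492, -136, 36), (244, 487, -140, 34), (246, 514, -125, 7), (248, 509, -128, 4)]
[(226, 498, -135, 86), (228, 498, -135, 80), (230, 500, -134, 72), (232, 500, -135, 66), (234, 497, -138, 62), (236, 502, -135, 52), (238, 504, -135, 44), (240, 516, -128, 28), (242, 501, -138, 32), (244, 488, -146, 36), (246, 520, -128, 5), (248, 511, -134, 6)]
[(226, 564, -132, 56), (228, 560, -135, 53), (230, 564, -134, 44), (232, 592, -119, 17), (234, 586, -123, 15), (236, 572, -132, 18), (238, 563, -137, 17), (240, 550, -145, 20), (242, 545, -149, 17), (244, 543, -150, 11), (246, 545, -150, 3), (248, 547, -150, -5)]
```

View pics/c5.png

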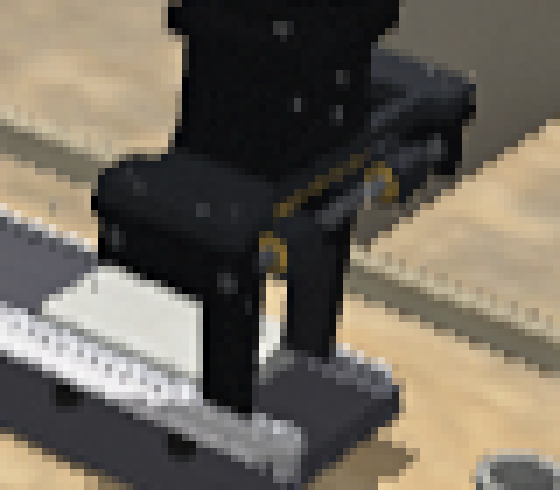

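The near finger stands over the bar at crop (230,405). The other is over the bed behind the cover at (310,355). Tips are at about z=41, and I press down stepwise.

Request:
{"name": "drive_tool", "arguments": {
  "deltas": "0 0 -0.06 0;0 0 -0.06 0;0 0 0 0;0 0 0 0;0 0 0 0"
}}

```text
t: 3.95
eef_pos: [534.1, -124.8, 11.4]
tcp_rot: [3.141, 0.0, 1.573]
ft_force: [0.4, 0.1, 3.1]
opening: 0.579
grip_force: 2.0
```

Request:
{"name": "drive_tool", "arguments": {
  "deltas": "0 0 -0.03 0;0 0 0 0;0 0 0 0;0 0 0 0"
}}

```text
t: 4.28
eef_pos: [533.8, -124.8, 8.5]
tcp_rot: [3.141, 0.0, 1.573]
ft_force: [-0.2, -0.4, 5.6]
opening: 0.585
grip_force: 2.5
```

Request:
{"name": "drive_tool", "arguments": {
  "deltas": "0 0 -0.03 0;0 0 0 0;0 0 0 0;0 0 0 0"
}}

```text
t: 4.62
eef_pos: [533.6, -124.8, 5.5]
tcp_rot: [-3.141, 0.0, 1.573]
ft_force: [-2.1, -2.3, 6.2]
opening: 0.58
grip_force: 3.2
```

Request:
{"name": "drive_tool", "arguments": {
  "deltas": "0 0 -0.015 0;0 0 0 0;0 0 0 0;0 0 0 0"
}}

```text
t: 4.95
eef_pos: [533.7, -124.8, 4.1]
tcp_rot: [-3.141, 0.0, 1.573]
ft_force: [-2.0, 0.3, 7.5]
opening: 0.579
grip_force: 3.6
```

Request:
{"name": "drive_tool", "arguments": {
  "deltas": "0 0 -0.01 0;0 0 0 0;0 0 0 0;0 0 0 0"
}}

```text
t: 5.28
eef_pos: [533.7, -124.8, 3.5]
tcp_rot: [3.141, 0.0, 1.573]
ft_force: [-3.3, -0.0, 12.0]
opening: 0.578
grip_force: 5.9
```

```bash
python3 - <<'E'
from h import *
p,d=env.read_camera("scene");W=cloud("scene",d);s=env.state();print(s["eef_pos"],s["ft_force"],s["moment"])
cv2.imwrite("pics/c6.png",cv2.resize(p[195:260,310:430,::-1],None,fx=6.5,fy=6.5,interpolation=cv2.INTER_NEAREST))
E
```

```text
[ 533.75855164 -124.84251283    3.44711313] [-2.04111625 -1.16059751 12.05121966] [-0.20529969  0.90029136  0.05154301]
```

View pics/c6.png

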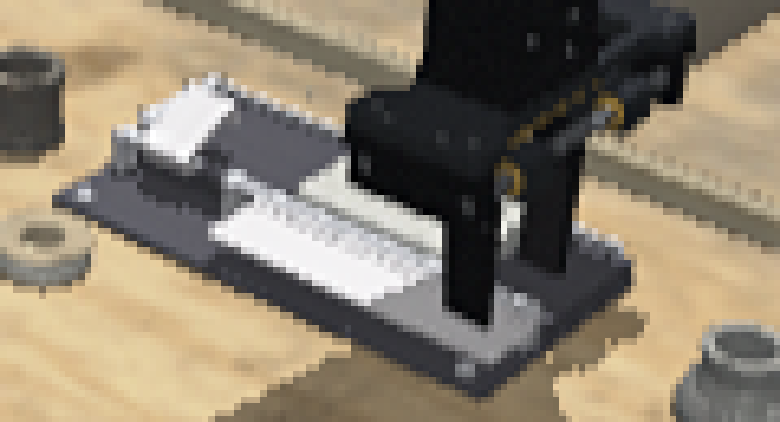

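The bar is level at its hard stop (12 N), the clip foot is raised at crop (190,120), and the pusher fingertip is on the bed behind the cover at (545,268). Now I push along +y.

Request:
{"name": "drive_tool", "arguments": {
  "deltas": "0 0.05 0 0;0 0.05 0 0;0 0.05 0 0;0 0.05 0 0;0 0.05 0 0;0 0.05 0 0;0 0 0 0"
}}

```text
t: 5.92
eef_pos: [535.0, -95.0, 3.7]
tcp_rot: [3.139, 0.001, 1.574]
ft_force: [1.6, -1.6, 8.8]
opening: 0.58
grip_force: 4.9
```

Request:
{"name": "drive_tool", "arguments": {
  "deltas": "0 0.05 0 0;0 0.05 0 0;0 0.05 0 0;0 0.05 0 0;0 0.05 0 0;0 0.05 0 0;0 0.05 0 0;0 0.05 0 0;0 0 0 0"
}}

```text
t: 6.67
eef_pos: [535.1, -55.0, 3.7]
tcp_rot: [3.138, 0.001, 1.574]
ft_force: [1.0, -2.1, 11.0]
opening: 0.579
grip_force: 5.4
```

Request:
{"name": "drive_tool", "arguments": {
  "deltas": "0 0.05 0 0;0 0.05 0 0;0 0.05 0 0;0 0.04 0 0;0 0 0 0;0 0 0 0"
}}

```text
t: 7.17
eef_pos: [535.1, -36.1, 3.7]
tcp_rot: [3.139, 0.001, 1.574]
ft_force: [2.1, -2.4, 11.0]
opening: 0.578
grip_force: 5.7
```

Request:
{"name": "drive_tool", "arguments": {
  "deltas": "0 0.04 0 0;0 0.03 0 0;0 0.02 0 0;0 0 0 0;0 0 0 0"
}}

```text
t: 7.58
eef_pos: [535.1, -27.4, 3.7]
tcp_rot: [3.139, 0.001, 1.574]
ft_force: [0.1, -4.1, 10.6]
opening: 0.582
grip_force: 5.7
```

Request:
{"name": "drive_tool", "arguments": {
  "deltas": "0 0.01 0 0;0 0.01 0 0;0 0 0 0;0 0 0 0"
}}

```text
t: 7.92
eef_pos: [535.2, -25.9, 3.8]
tcp_rot: [3.138, 0.001, 1.573]
ft_force: [1.1, -9.9, 11.7]
opening: 0.578
grip_force: 8.1
```

Request:
{"name": "drive_tool", "arguments": {
  "deltas": "0 0.01 0 0;0 0 0 0;0 0 0 0"
}}

```text
t: 8.17
eef_pos: [535.4, -25.5, 3.8]
tcp_rot: [3.138, 0.002, 1.573]
ft_force: [0.6, -15.3, 10.1]
opening: 0.579
grip_force: 11.0
```

```bash
python3 - <<'E'
from h import *
p,d=env.read_camera("scene");q,_=env.read_camera("top");s=env.state();print(s["eef_pos"],s["ft_force"])
f=lambda i:cv2.resize(i[:,:,::-1],(560,300),interpolation=cv2.INTER_CUBIC)
cv2.imwrite("pics/c7.png",np.vstack([f(p[195:260,310:430]),f(q[160:225,290:410])]))
E
```

```text
[535.3557718  -25.53859443   3.7864833 ] [  0.46911449 -14.9949225   10.41745764]
```

View pics/c7.png

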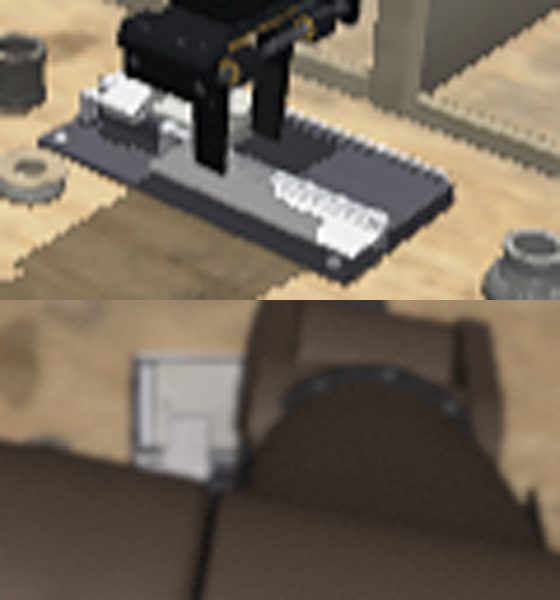

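The cover is home: it meets the stop at crop (155,400) under the foot, and the push force is 15 N. I back off slightly, then lift straight up.

Request:
{"name": "drive_tool", "arguments": {
  "deltas": "0 -0.03 0 0;0 -0.02 0 0;0 0 0 0;0 0 0.05 0;0 0 0.05 0;0 0 0.1 0;0 0 0.2 0;0 0 0.3 0;0 0 0.3 0;0 0 0.2 0"
}}

```text
t: 9.1
eef_pos: [534.0, -28.8, 125.6]
tcp_rot: [3.14, 0.0, 1.573]
ft_force: [0.2, -0.5, 0.7]
opening: 0.584
grip_force: 0.0
```

Request:
{"name": "drive_tool", "arguments": {
  "deltas": "-0.2 -0.3 0.1 0;-0.2 -0.4 0 0;-0.1 -0.4 0 0;0 -0.4 0 0;0 -0.4 0 0;0 -0.4 0 0;0 -0.4 0 0;0 0 0 0;0 0 0 0"
}}

```text
t: 9.85
eef_pos: [484.5, -297.6, 132.7]
tcp_rot: [-3.141, -0.0, 1.57]
ft_force: [-0.6, 0.2, 0.3]
opening: 0.579
grip_force: 0.0
```

```bash
python3 - <<'E'
from h import *
q,d=env.read_camera("top");p,_=env.read_camera("scene");s=env.state();print(s["eef_pos"],s["ft_force"],s["t"])
f=lambda i:cv2.resize(i[:,:,::-1],(560,300),interpolation=cv2.INTER_CUBIC)
cv2.imwrite("pics/c8.png",np.vstack([f(p[195:260,310:430]),f(q[160:225,290:410])]))
E
```

```text
[ 484.81859973 -295.26380377  132.76287965] [-0.13312651  0.63001528 -0.30331605] 9.95
```

View pics/c8.png

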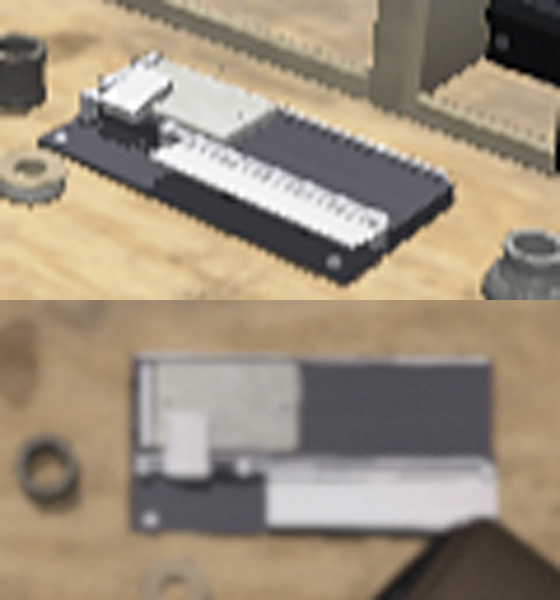

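The cover lies flat against the stop (edge at crop (157,405)) with the clip foot on it, and the robot is clear.

```bash
python3 -c "
from cell import env
print(env.job_done())"
```

```text
the job is handed in; nothing more can be done
None
```

I pushed the cover fully home against the end stop and released the clip, which now clamps it; the arm is clear and the job was handed in at about 10 s, though the hand-in gave no verdict.

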